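# Lock a plug-in resistance standard into its dock and proof-pull it

## Task

Plug the resistance-standard module standing on the bench into the docking socket: press it straight down, with no more than about 35 N, until it is fully home and both spring plungers have snapped in over its foot. Then prove that the lock holds: pull straight up on the module with a steady 15 N (never above 25 N) for two seconds, and let go of it, leaving it locked, without disturbing the other things on the bench.

Things in the scene. Friction and masses are not known exactly. Their poses are not given: they have to be found in the camera images.
- module: Plug-in resistance standard, 0.13 to 0.22 kg: aluminium can on a black plug, standing upright. Origin: centre of underside, z up, x its narrow way. Sizes x by y, mm: foot 24x44, z 0-10, lower edges chamfered 2.5; neck 24x32, z 10-26; collar 36x56, z 26-31; can 28x50, z 31-71, gripped across its 28 mm. The foot's y ends stand 6 mm out past the neck: the plungers lock over them.
- module_grip (a point): Point on the module's axis 53 mm above its underside: the height for the TCP when gripping the can from above. The module goes into the dock either way round, its x along the dock's x.
- dock: Docking socket, fixed: dark base plate 88x124 mm, aluminium block 46 (x) by 84 (y) mm with its rim at z 38, four black binding posts 32 mm high at x = +40. Origin: on the bench under the middle of the well, z up, y along the block. Well 27 (x) by 47 (y) mm, 1.5 mm clear round the foot, floor at z 10. Home: collar on the rim, module origin 12 mm above the dock's.
- dock_mouth (a point): Centre of the well's mouth, level with the rim, 38 mm above the bench; mouth chamfered 4 mm at 45 degrees. Going in, the foot pushes the plungers aside with about 10 N from 27 to 21 mm (module's origin over the dock's), then slides easily; they snap in at 13 mm, just before the collar lands on the rigid rim at 12. Locked, it has 1 mm of play upwards, then is rigid.
- multimeter: Bystander: hand multimeter, 138 x 68 x 43 mm, lying on the bench well to the right of the module. Origin: centre of its underside.
- screwdriver: Bystander: screwdriver with red handle, 150 mm long, 16 mm thick, lying in front of the module. Origin: centre of its underside.
- loupe: Bystander: black loupe, 34 mm across and 36 mm high, standing beyond the dock. Origin: centre of its underside.
- plunger_left (a joint): Spring plunger in the dock's +y end wall, needs no handling. Its bevelled steel nose, 14 mm wide, stands 5 mm into the well, flat underside 23 mm above the dock's origin. 0 = sprung fully in (empty or locked); grows to 0.0075 m as it is pushed out. Spring 3 N at 0, 6 N at 5 mm.
- plunger_right (a joint): Spring plunger in the dock's -y end wall, needs no handling. Its bevelled steel nose, 14 mm wide, stands 5 mm into the well, flat underside 23 mm above the dock's origin. 0 = sprung fully in (empty or locked); grows to 0.0075 m as it is pushed out. Spring 3 N at 0, 6 N at 5 mm.
- locks: The dock's pair of spring-plunger locks, one barrel with a black pull knob at each y end of the block; origin at the dock's origin. Steel noses on smooth milled surfaces: friction is low (0.1 to 0.2). The pull is the force of the module's foot up against the two noses together.
Not all that is in view belongs to the job. Leave any green look-alike of the dock alone.

How it is judged:
By the outcome, as a careful person would: the job done as asked, in the order asked, and still so for the second after the job is handed in, with the robot touching nothing.
It also fails if it takes over 67 s, if anything falls off the work surface, if the arm or the gripper's body presses on something with over 40 N, if the wrist force passes 120 N, or if a joint passes its speed limit or range.

## Robot

A 7-joint arm with a two-finger parallel gripper is mounted at the origin on a cart in front of the work surface, level with it; the furniture and walls round the work are solid. World frame = base frame: x ahead of the robot, y to its left, z up, the work surface at z = 0. Lengths are in m, angles in rad, forces in N, time in s.
With the tool pointing down it reaches from about 0.425 to 0.925 m from the base axis. Payload 6.8 kg.
Tool frame: the origin (TCP) lies between the finger pads, 19 mm behind the fingertips; this is the grasp point; z points along the fingers, y is the line along which they close (so a half turn about z gives the same grasp; the last joint's range is limited). The gripper opens to 85 mm and grips with 20 to 120 N. Pads are 22 mm wide; open, the fingers measure 114 mm over their backs; the gripper's body (76 mm by 85 mm) begins 54 mm behind the grasp point. The pads swing forward as they close: fully open they stand 13 mm farther back than shut.
Start: joints at [1.158, 0.477, 0.022, 1.555, -0.011, 1.109, -0.083], TCP at [0.203, -0.644, 0.25] pointing down, gripper open.
Joint ranges: [-2.96, 2.96], [-0.34, 2.1], [-1.41, 1.46], [0.24, 2.44], [-1.37, 4.51], [0.17, 1.92], [-2.96, 2.96]. Speed limits (rad/s): [2.39, 2.39, 3.14, 3.14, 3.14, 3.14, 3.14].

## Interface

Orientations are given as a rotation vector (axis times angle).
In Python, from bench import r, grab_frame, camera_info gives the robot as it stands.
- The arm moves only by the shell command python3 -m pendant [OPENING] [FORCE], which reads ROWS from standard input. ROWS is one flat JSON list of numbers that holds 1 to 5 rows one after another, with no inner brackets; each row has 6 numbers: dx, dy, dz in units of 20 mm, then a rotation vector rx, ry, rz in units of 0.1 rad; each row is the pose to reach, as a shift and turn from the pose commanded when the command began, along the tool's axes at that moment; what a row does not reach only later rows make up. A row lasts 1/10 s, in which the tool goes at most 0.05 m and 0.15 rad, less where a joint would pass 70% of its speed; a pose out of reach is approached as far as the arm can. OPENING is the finger opening in m, set as the command begins (- or left out keeps the last). The fingers move at their own pace and stop on an object; FORCE is the grip in N (left out, the last holds). Time passes only in rows, so rows that do not move let the fingers close. It prints the time, the measured TCP pose, the force, the opening and the grip force at its end. Input that does not fit is refused with a message, and nothing moves.
- r.get_obs(): the state, without advancing time (a new reading comes with each control period).
- grab_frame(name): name is "scene" or "side" or "wrist"; returns (picture, depth): 400x640x3 uint8, blue, green, red; 400x640 float32, m along the optical axis (not along the pixel's ray), 0 where there is no reading.
- camera_info(name): a dict with "camera_matrix" (3x3 intrinsics, pixels), "R" (3x3) and "t" (3): a world point X has camera coordinates R X + t. Camera axes: x right, y down, z forward; pixel columns grow to the right and rows downward; lengths in m; the calibration is good to about 2 mm. A picture is of the moment at which its call begins: read the wrist's pose just before it. camera_info takes no time and is no camera call; for the wrist camera it gives the pose at the moment of the call.
- r.hand_in(): hands the job in; it is judged then, once.
The state is a dict: "clock": time; "joints": joint angles; "qvel": joint speeds; "tau": joint torques, N m; "tcp_pos": TCP position; "orientation": TCP orientation; "contact_force": force on the tool from outside, world axes, zero at the start; "moment": the same for the moment, N m; "grip_width": finger opening in m; "gripper_force": force on a finger pad.
Only numpy, scipy, OpenCV 4.12 (cv2) and the standard library are available. Lean on these libraries where they do the work, as an engineer would, in place of code of your own. Each camera call takes 0.05 s, during which the arm holds its last target. There are 200 camera calls.

## Working session

There is one attempt and no reset: what is moved stays moved. The work goes in short steps, Python scripts to look and compute and a shell command to move; the robot and the scene stay as the last step left them, time stands still between calls to the robot, and variables do not carry over. Pictures are saved under pics/ and viewed, at most 10 in all, crops included, and the job is handed in when it is done.

```bash
ls; mkdir -p pics; python3 - <<'E'
from bench import r, grab_frame, camera_info
import cv2,numpy as np
o=r.get_obs(); print({k:np.round(v,3) for k,v in o.items()})
for n in ("scene","side"):
    p,d=grab_frame(n); cv2.imwrite(f"pics/{n}0.png",p); np.savez(f"{n}0.npz",p=p,d=d,**camera_info(n)); 
    c=camera_info(n); print(n,c["camera_matrix"].round(1).tolist(),(-c["R"].T@c["t"]).round(3), c["R"].round(2).tolist())
E
```

```text
pics
{'clock': np.float64(0.0), 'joints': array([ 1.158,  0.478,  0.022,  1.556, -0.011,  1.109, -0.083]), 'qvel': array([-0.001, -0.   , -0.002,  0.001,  0.001, -0.002, -0.001]), 'tau': array([-0.0000e+00, -5.9645e+01,  1.6080e+00, -2.8119e+01,  1.2000e-02,
        1.0000e-02,  0.0000e+00]), 'tcp_pos': array([ 0.202, -0.643,  0.249]), 'orientation': array([-3.103e+00, -4.770e-01,  1.000e-03]), 'contact_force': array([ 0.24 ,  0.059, -0.116]), 'moment': array([ 0.023,  0.021, -0.01 ]), 'gripper_force': np.float64(0.0), 'grip_width': np.float64(0.085)}
scene [[515.2, 0.0, 313.0], [0.0, 515.2, 201.7], [0.0, 0.0, 1.0]] [-0.106  0.969  0.611] [[-0.83, -0.56, -0.01], [-0.22, 0.34, -0.92], [0.52, -0.76, -0.4]]
side [[386.5, 0.0, 320.8], [0.0, 386.5, 197.2], [0.0, 0.0, 1.0]] [ 0.608 -0.918  0.72 ] [[1.0, 0.04, -0.01], [0.02, -0.6, -0.8], [-0.04, 0.8, -0.6]]
```

View pics/scene0.png

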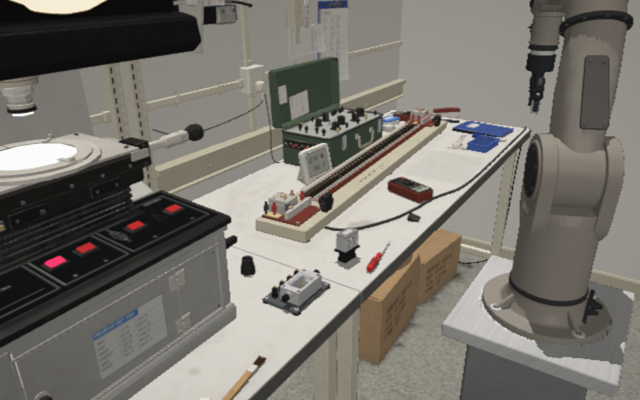

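View pics/side0.png

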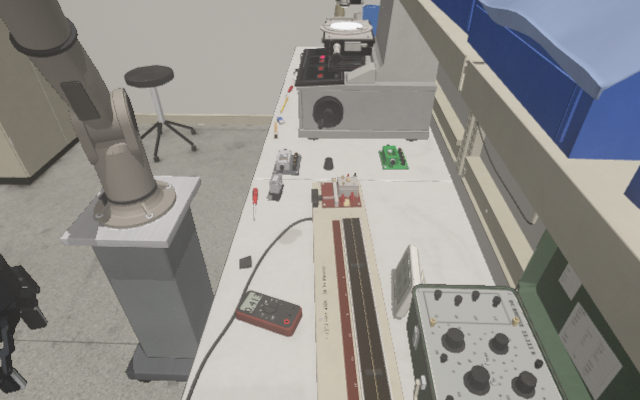

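The scene view shows the module (bright can on black plug) at (347,246), the grey dock at (298,290), the loupe at (248,265), the screwdriver at (378,257) and the multimeter at (410,189). In the side view the module is at (275,186), the grey dock at (287,161) and the green look-alike at (393,157). The dock I want is the grey one with a dark base and black posts. I'll measure it and confirm in one enlarged crop.

```bash
cat > h.py <<'E'
import numpy as np
def world(p,c,d):
    K,R,t=c["camera_matrix"],c["R"],c["t"]
    v,u=np.mgrid[0:d.shape[0],0:d.shape[1]]
    X=np.stack([(u-K[0,2])/K[0,0]*d,(v-K[1,2])/K[1,1]*d,d],-1)
    return (X-t)@R
E
python3 - <<'E'
import numpy as np,cv2
from h import *
z=np.load("scene0.npz");W=world(z["p"],z,z["d"])
for n,u,v in (("can top",347,232),("can",347,242),("dock rim",300,283),("dock",298,290),("loupe",248,260),("sd",375,262),("sd tip",388,245)): print(n,W[v,u].round(3))
s=np.load("side0.npz");V=world(s["p"],s,s["d"])
for n,u,v in (("can top",275,180),("dock",286,158),("green",393,157),("loupe",328,160),("sd",255,192)): print(n,V[v,u].round(3))
a=cv2.resize(z["p"][215:320,230:400],(680,420),interpolation=cv2.INTER_CUBIC)
cv2.imwrite("pics/crop1.png",a)
E
```

```text
can top [0.425 0.053 0.073]
can [0.417 0.067 0.056]
dock rim [0.443 0.216 0.017]
dock [0.411 0.268 0.04 ]
loupe [0.575 0.229 0.038]
sd [0.352 0.049 0.015]
sd tip [ 0.375 -0.064  0.001]
can top [0.43  0.032 0.071]
dock [0.434 0.254 0.015]
green [0.807 0.238 0.034]
loupe [0.583 0.233 0.021]
sd [0.361 0.046 0.015]
```

View pics/crop1.png

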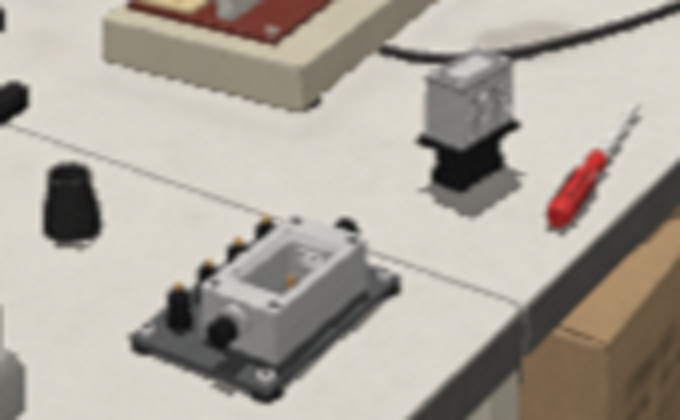

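The crop confirms the grey dock (block centre about (285,265) in the crop, four black posts on its far side) and the upright module at (470,120). I'll work out the hop to a wrist-camera viewpoint.

```bash
cat >> h.py <<'E'
from scipy.spatial.transform import Rotation as Ro
def rel(o,pt,yaw=None):
    """shift & turn (tool axes) to TCP pt, tool down with its y axis at world angle yaw"""
    R=Ro.from_rotvec(o["orientation"]); s=R.inv().apply(np.array(pt)-o["tcp_pos"])
    t=np.zeros(3)
    if yaw is not None:
        y=np.array([np.cos(yaw),np.sin(yaw),0]); zz=np.array([0,0,-1.]); 
        t=(R.inv()*Ro.from_matrix(np.stack([np.cross(y,zz),y,zz],1))).as_rotvec()
    return s.round(4),t.round(4)
E
python3 - <<'E'
from bench import r,camera_info
from h import *
o=r.get_obs(); R=Ro.from_rotvec(o["orientation"]); print(R.as_matrix().round(3))
c=camera_info("wrist"); print("cam in tool",R.inv().apply(-c["R"].T@c["t"]-o["tcp_pos"]).round(3),(c["R"]@R.as_matrix()).round(3),c["camera_matrix"][0,0])
for p in ((.5,-.3,.3),(.5,.1,.32),(.46,.14,.32)):
  for y in (0,np.pi): print(p,rel(o,p,y))
E
```

```text
[[ 0.954  0.3   -0.001]
 [ 0.3   -0.954  0.002]
 [-0.    -0.002 -1.   ]]
cam in tool [ 0.084 -0.    -0.124] [[-0.001  1.     0.   ]
 [-0.947 -0.001 -0.322]
 [-0.322 -0.001  0.947]] 347.6828868311433
(0.5, -0.3, 0.3) (array([ 0.3869, -0.2383, -0.0505]), array([-1.500e-03, -9.000e-04, -1.266e+00]))
(0.5, -0.3, 0.3) (array([ 0.3869, -0.2383, -0.0505]), array([-1.0000e-03,  1.7000e-03,  1.8756e+00]))
(0.5, 0.1, 0.32) (array([ 0.507 , -0.6199, -0.0699]), array([-1.500e-03, -9.000e-04, -1.266e+00]))
(0.5, 0.1, 0.32) (array([ 0.507 , -0.6199, -0.0699]), array([-1.0000e-03,  1.7000e-03,  1.8756e+00]))
(0.46, 0.14, 0.32) (array([ 0.4808, -0.6701, -0.0698]), array([-1.500e-03, -9.000e-04, -1.266e+00]))
(0.46, 0.14, 0.32) (array([ 0.4808, -0.6701, -0.0698]), array([-1.0000e-03,  1.7000e-03,  1.8756e+00]))
```

The rows are not in the units I measure in: shifts go in units of 20 mm and turns go in units of 0.1 rad. I convert before sending: 0.25 m is 12.5, 0.1 m is 5.

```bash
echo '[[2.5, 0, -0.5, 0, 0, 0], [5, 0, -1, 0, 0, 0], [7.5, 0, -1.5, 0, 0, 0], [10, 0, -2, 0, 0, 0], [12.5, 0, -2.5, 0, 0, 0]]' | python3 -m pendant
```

```text
refused: ROWS must be one flat list, 6 numbers to a row, no inner brackets. Nothing was moved.
```

Refused on format, not on reach. It needs one flat list, 6 numbers to a row, no inner brackets.

```bash
echo '[2.5, 0, -0.5, 0, 0, 0, 5, 0, -1, 0, 0, 0, 7.5, 0, -1.5, 0, 0, 0, 10, 0, -2, 0, 0, 0, 12.5, 0, -2.5, 0, 0, 0]' | python3 -m pendant
echo '[1.25, -2, -0.2, 0, 0, -1.3, 2.5, -4, -0.4, 0, 0, -2.6, 3.75, -6, -0.6, 0, 0, -3.9, 5, -8, -0.8, 0, 0, -5.2, 6.25, -10, -1, 0, 0, -6.5]' | python3 -m pendant
python3 - <<'E'
from bench import r
from h import *
o=r.get_obs(); print(o["joints"].round(2))
for p in ((.48,-.12,.32),(.45,.16,.32)): print(rel(o,p,0))
E
```

```text
clock: 0.6
tcp_pos: [0.438, -0.5693, 0.299]
orientation: [-3.105, -0.477, 0.001]
contact_force: [1.8, -1.3, 0.1]
grip_width: 0.0852
gripper_force: 0.0
clock: 1.1
tcp_pos: [0.4956, -0.34, 0.3188]
orientation: [-2.786, -1.451, 0.001]
contact_force: [1.3, 0.7, 0.1]
grip_width: 0.0852
gripper_force: 0.0
[ 0.68  0.31 -0.23  1.64  0.08  1.2  -0.18]
(array([ 0.1713, -0.139 , -0.0012]), array([-0.0007,  0.    , -0.6106]))
(array([ 0.3835, -0.3241, -0.0011]), array([-0.0007,  0.    , -0.6106]))
```

Converted, 0.17 m is 8.5, -0.14 m is -7, -0.61 rad is -6.1.

```bash
echo '[1.7, -1.4, 0, 0, 0, -1.22, 3.4, -2.8, 0, 0, 0, -2.44, 5.1, -4.2, 0, 0, 0, -3.66, 6.8, -5.6, 0, 0, 0, -4.88, 8.5, -7, 0, 0, 0, -6.1]' | python3 -m pendant
echo '[2.5, -0.3, 0, 0, 0, 0, 5, -0.6, 0, 0, 0, 0, 7.5, -0.9, 0, 0, 0, 0, 10, -1.2, 0, 0, 0, 0, 12.5, -1.5, 0, 0, 0, 0]' | python3 -m pendant
echo '[1.5, 0, 0, 0, 0, 0, 1.5, 0, 0, 0, 0, 0, 1.5, 0, 0, 0, 0, 0]' | python3 -m pendant
python3 - <<'E'
from bench import r,grab_frame,camera_info
from h import *
import cv2
o=r.get_obs(); print(o["joints"].round(2),o["tcp_pos"])
c=camera_info("wrist");p,d=grab_frame("wrist"); cv2.imwrite("pics/wrist1.png",p); np.savez("wrist1.npz",p=p,d=d,**c)
E
```

```text
clock: 1.6
tcp_pos: [0.4789, -0.1207, 0.3188]
orientation: [-2.223, -2.22, 0.001]
contact_force: [1.1, -0.7, -0.0]
grip_width: 0.0852
gripper_force: 0.0
clock: 2.1
tcp_pos: [0.4505, 0.1277, 0.319]
orientation: [2.228, 2.214, -0.0]
contact_force: [0.8, 0.0, 0.6]
grip_width: 0.0855
gripper_force: 0.0
clock: 2.4
tcp_pos: [0.4512, 0.156, 0.3187]
orientation: [-2.226, -2.216, 0.001]
contact_force: [0.2, -0.8, 0.7]
grip_width: 0.0853
gripper_force: 0.0
[ 0.17  0.14 -0.68  1.89  0.1   1.15 -0.56] [0.45121526 0.15600726 0.31865296]
```

View pics/wrist1.png

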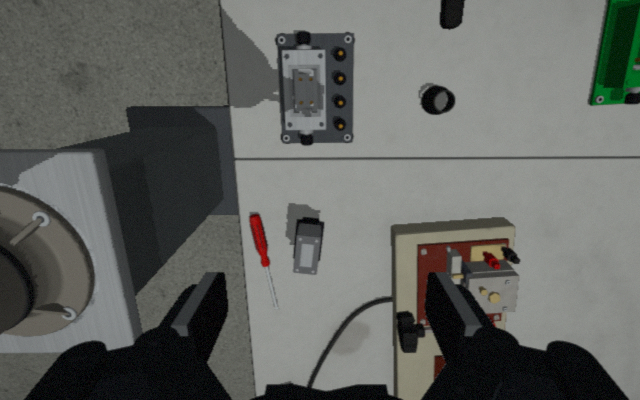

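The wrist view shows the dock block at (303,90) with its posts on the +x side, the module at (309,247), the loupe at (437,99), the screwdriver at (262,250) and the green look-alike far right at (620,70). I'll fit rectangles to the world points.

```bash
cat >> h.py <<'E'
import cv2
def fit(W,zlo,zhi,ctr,rad,show=""):
    m=(W[...,2]>zlo)&(W[...,2]<zhi)&(np.hypot(W[...,0]-ctr[0],W[...,1]-ctr[1])<rad)
    n,l,st,_=cv2.connectedComponentsWithStats(m.astype(np.uint8)); k=1+np.argmax(st[1:,4]); P=W[l==k]
    (cx,cy),(w,h),a=cv2.minAreaRect((P[:,:2]*1000).astype(np.float32))
    lo,hi=np.percentile(P[:,:2],[1,99],axis=0)
    print(show,len(P),"z",np.median(P[:,2]).round(4),"rect c",np.round([cx,cy],1),"size",np.round([w,h],1),"ang",round(a,2),"bbox mid",((lo+hi)/2).round(4))
E
python3 - <<'E'
from h import *
z=np.load("wrist1.npz");W=world(z["p"],z,z["d"])
fit(W,.034,.043,(.41,.24),.06,"rim")
fit(W,.003,.016,(.42,.24),.09,"base")
fit(W,.064,.08,(.43,.04),.05,"can top")
fit(W,.02,.08,(.43,.04),.05,"module")
fit(W,.025,.05,(.58,.23),.03,"loupe")
for u,v in ((303,50),(290,90),(318,90),(309,257),(303,90)): print(u,v,W[v,u].round(4))
z=np.load("scene0.npz");W=world(z["p"],z,z["d"])
fit(W,.034,.043,(.41,.24),.06,"rim s")
fit(W,.067,.08,(.43,.04),.05,"can top s")
E
```

```text
rim 2254 z 0.0378 rect c [427.1 234.1] size [93.4 45.8] ang 89.82 bbox mid [0.4273 0.2342]
base 3032 z 0.0081 rect c [457.5 234.2] size [ 53.5 123.5] ang 0.03 bbox mid [0.459  0.2347]
can top 965 z 0.071 rect c [427.1  49.2] size [51.4 28.7] ang 82.95 bbox mid [0.4271 0.0496]
module 1433 z 0.0705 rect c [427.   49.7] size [55.8 36. ] ang 83.23 bbox mid [0.4275 0.0508]
loupe 266 z 0.0345 rect c [582.9 222.5] size [25.4 25.6] ang 45.29 bbox mid [0.583  0.2229]
303 50 [0.4277 0.2755 0.0386]
290 90 [0.4121 0.2349 0.0368]
318 90 [0.4432 0.2348 0.0372]
309 257 [0.4308 0.0462 0.0712]
303 90 [0.4248 0.2345 0.0096]
rim s 444 z 0.0386 rect c [429.2 233.6] size [99.1 49.6] ang 89.97 bbox mid [0.4285 0.2355]
can top s 160 z 0.072 rect c [428.5  49.9] size [51.4 30.2] ang 83.04 bbox mid [0.4288 0.0503]
```

Converted, 0.13 m is 6.5, -0.106 m is -5.3, 0.12 rad is 1.2.

```bash
echo '[-1, -0.25, 1.25, 0, 0, 0.3, -2.1, -0.5, 2.5, 0, 0, 0.6, -3.2, -0.75, 3.75, 0, 0, 0.9, -4.25, -1, 5, 0, 0, 1.2, -5.3, -1.2, 6.5, 0, 0, 1.2]' | python3 -m pendant 0.06
echo '[0, 0, 0, 0, 0, 0, 0, 0, 0, 0, 0, 0, 0, 0, 0, 0, 0, 0]' | python3 -m pendant
cat > m.py <<'E'
from bench import r,grab_frame,camera_info
from h import *
import sys
def look(n):
    o=r.get_obs();c=camera_info("wrist");p,d=grab_frame("wrist");cv2.imwrite(f"pics/{n}.png",p);np.savez(f"{n}.npz",p=p,d=d,**c)
    R=Ro.from_rotvec(o["orientation"]);y=R.apply([0,1,0]);print("tcp",o["tcp_pos"].round(4),"yaw",np.arctan2(y[1],y[0]).round(4),"tilt",R.apply([0,0,1]).round(4))
    return o,world(p,c,d)
E
python3 - <<'E'
from m import *
o,W=look("wrist2")
fit(W,.067,.08,(.427,.05),.05,"can top"); fit(W,.022,.036,(.427,.05),.05,"collar"); fit(W,.034,.043,(.427,.234),.06,"rim")
for ang in (-.12,-.124): print(rel(o,(.427,.0495,.053),ang))
E
```

```text
clock: 2.95
tcp_pos: [0.4268, 0.0473, 0.1885]
orientation: [2.36, 2.071, 0.001]
contact_force: [-0.0, 0.5, -0.0]
grip_width: 0.0605
gripper_force: 0.0
clock: 3.25
tcp_pos: [0.428, 0.0506, 0.1902]
orientation: [2.356, 2.076, 0.003]
contact_force: [1.1, -0.3, 0.3]
grip_width: 0.0599
gripper_force: 0.0
tcp [0.428  0.0506 0.1902] yaw -0.1263 tilt [ 2.3e-03  6.0e-04 -1.0e+00]
can top 2494 z 0.0711 rect c [427.2  48.8] size [51.2 28.7] ang 82.46 bbox mid [0.4274 0.0493]
collar 461 z 0.0309 rect c [427.3  49.6] size [55.4 35.9] ang 83.03 bbox mid [0.4273 0.0502]
rim 233 z 0.0368 rect c [419.5 190.7] size [ 6.1 30. ] ang 83.68 bbox mid [0.4193 0.191 ]
(array([-0.0013, -0.0012,  0.1372]), array([ 0.0022, -0.0009, -0.0063]))
(array([-0.0013, -0.0012,  0.1372]), array([ 0.0022, -0.0009, -0.0023]))
```

Converted, 0.137 m is 6.85, 0.125 m is 6.25.

```bash
echo '[0, -0.05, 2, 0, 0, 0, -0.05, -0.05, 3.75, 0, 0, 0, -0.05, -0.05, 5.25, 0, 0, 0, -0.05, -0.05, 6.25, 0, 0, 0, -0.05, -0.05, 6.85, 0, 0, 0]' | python3 -m pendant
echo '[0, 0, 0, 0, 0, 0, 0, 0, 0, 0, 0, 0, 0, 0, 0, 0, 0, 0]' | python3 -m pendant
echo '[0, 0, 0, 0, 0, 0, 0, 0, 0, 0, 0, 0, 0, 0, 0, 0, 0, 0, 0, 0, 0, 0, 0, 0, 0, 0, 0, 0, 0, 0]' | python3 -m pendant 0.01 70
```

```text
clock: 3.8
tcp_pos: [0.4262, 0.05, 0.0514]
orientation: [-2.356, -2.078, -0.001]
contact_force: [0.1, -0.1, 0.5]
grip_width: 0.0601
gripper_force: 0.0
clock: 4.1
tcp_pos: [0.4268, 0.0496, 0.0532]
orientation: [2.356, 2.076, 0.003]
contact_force: [-0.4, -0.7, 0.3]
grip_width: 0.0599
gripper_force: 0.0
clock: 4.6
tcp_pos: [0.4266, 0.0492, 0.0527]
orientation: [2.356, 2.076, 0.002]
contact_force: [-0.8, -1.0, 7.8]
grip_width: 0.0273
gripper_force: 69.0
```

```bash
echo '[0, 0, -0.25, 0, 0, 0, 0, 0, -1, 0, 0, 0, 0, 0, -2.25, 0, 0, 0, 0, 0, -3.5, 0, 0, 0, 0, 0, -4.25, 0, 0, 0]' | python3 -m pendant - 100
echo '[2, 0.25, 0, 0, 0, -0.3, 4, 0.5, 0, 0, 0, -0.6, 6, 0.75, 0, 0, 0, -0.9, 8, 1, 0, 0, 0, -1.2, 9.15, 1.15, 0, 0, 0, -1.24]' | python3 -m pendant 
echo '[0, 0, 0, 0, 0, 0, 0, 0, 0, 0, 0, 0, 0, 0, 0, 0, 0, 0, 0, 0, 0, 0, 0, 0]' | python3 -m pendant
python3 - <<'E'
from m import *
o,W=look("wrist3"); print(o["contact_force"],o["moment"])
t=o["tcp_pos"]
fit(W,t[2]+.012,t[2]+.025,t,.05,"can top");fit(W,t[2]-.03,t[2]-.015,t,.05,"collar"); fit(W,.034,.043,(.427,.234),.06,"rim"); fit(W,.003,.016,(.427,.234),.09,"base")
p,d=grab_frame("scene");c=camera_info("scene");cv2.imwrite("pics/scene2.png",cv2.resize(p[190:330,220:400],(720,560),interpolation=cv2.INTER_CUBIC));np.savez("scene2.npz",p=p,d=d,**c)
E
```

```text
clock: 5.1
tcp_pos: [0.4257, 0.0494, 0.1385]
orientation: [2.357, 2.077, 0.001]
contact_force: [-0.7, -0.7, -2.3]
grip_width: 0.0269
gripper_force: 98.5
clock: 5.6
tcp_pos: [0.4713, 0.2314, 0.1372]
orientation: [-2.219, -2.222, -0.002]
contact_force: [0.2, 0.6, -1.7]
grip_width: 0.027
gripper_force: 98.4
clock: 6.0
tcp_pos: [0.4714, 0.2263, 0.1369]
orientation: [2.225, 2.217, -0.002]
contact_force: [0.5, -0.3, -1.9]
grip_width: 0.0271
gripper_force: 98.4
tcp [0.4714 0.2263 0.1369] yaw -0.0037 tilt [-5.0e-04 -1.2e-03 -1.0e+00]
[ 0.47126345 -0.2778733  -1.94763636] [-0.02203628 -0.04297163  0.02988021]
can top 10801 z 0.1552 rect c [471.9 226.2] size [54.4 51.8] ang 1.06 bbox mid [0.4719 0.2268]
collar 1427 z 0.115 rect c [471.9 244.2] size [20.6 36.1] ang 89.69 bbox mid [0.4719 0.2452]
rim 5219 z 0.0378 rect c [427.4 234.2] size [46.5 94.1] ang 0.28 bbox mid [0.4275 0.2352]
base 5829 z 0.0081 rect c [439.3 256. ] size [81.8 88.6] ang 89.83 bbox mid [0.44   0.2583]
```

View pics/wrist3.png

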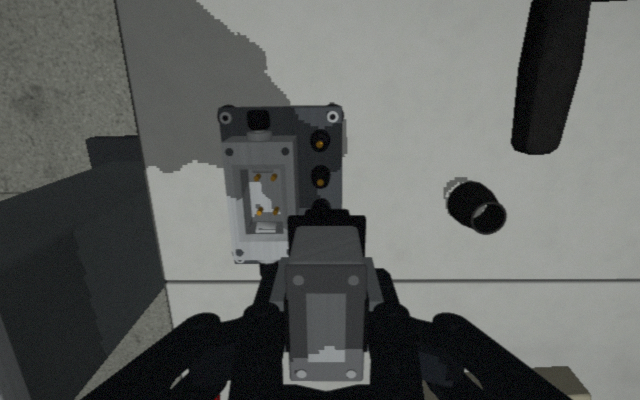

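View pics/scene2.png

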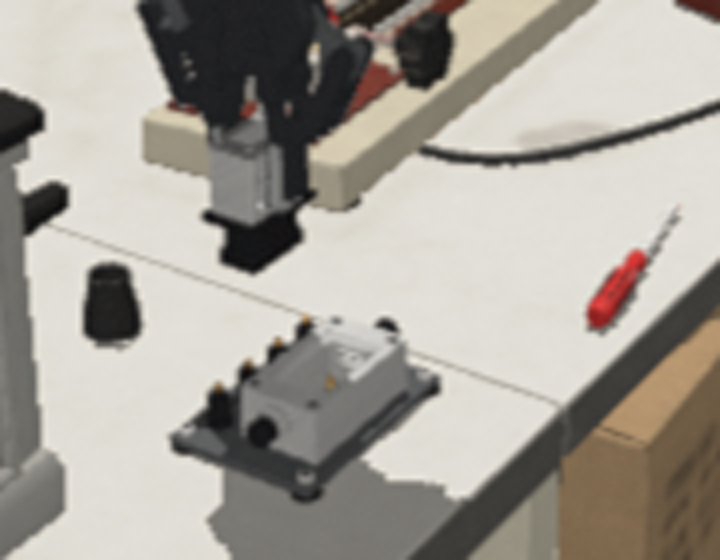

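The wrist view shows the can gripped squarely at (325,320), with the well at (267,195). The scene crop shows the module hanging upright beside the dock. My y sign left it about 44 mm too far in +x, with nothing touched. I'll measure the held can and the well precisely.

```bash
python3 - <<'E'
from h import *
from bench import r
z=np.load("wrist3.npz");W=world(z["p"],z,z["d"]);t=np.array([.4714,.2263,.1369])
m=(abs(W[...,2]-.1552)<.003)&(abs(W[...,0]-t[0])<.0175)&(abs(W[...,1]-t[1])<.035)
n,l,st,_=cv2.connectedComponentsWithStats(m.astype(np.uint8));P=W[l==1+np.argmax(st[1:,4])]
print("can",cv2.minAreaRect((P[:,:2]*1000).astype(np.float32)),np.percentile(P[:,1],[1,99]).round(4),np.percentile(P[:,0],[1,99]).round(4))
# can end-face / collar ends
A=np.c_[P[:,:2],np.ones(len(P))];print("top plane slope",np.linalg.lstsq(A,P[:,2],rcond=None)[0].round(4))
for f in ("wrist1","wrist3"):
    z=np.load(f+".npz");W=world(z["p"],z,z["d"])
    blk=(W[...,2]>.035)&(W[...,2]<.042)
    c=np.array([.4272,.2342])
    for nm,ax in (("x",0),("y",1)):
        o=1-ax
        s=blk&(abs(W[...,o]-c[o])<.012)&(abs(W[...,ax]-c[ax])<.06)
        v=W[...,ax][s];lo=v[v<c[ax]];hi=v[v>c[ax]]
        q=[np.percentile(a,b).round(4) for a,b in ((lo,2),(lo,98),(hi,2),(hi,98)) if len(a)]
        print(f,nm,q,"outer mid",(q[0]+q[-1])/2,"inner mid",(q[1]+q[2])/2 if len(q)>3 else None)
o=r.get_obs();print(rel(o,(.4272,.2342,o["tcp_pos"][2]),0))
E
```

```text
can ((471.8970642089844, 226.2788848876953), (34.8828239440918, 51.773067474365234), 2.061347723007202) [0.2021 0.2514] [0.4563 0.487 ]
top plane slope [ 0.0046 -0.0045  0.1541]
wrist1 x [np.float64(0.4046), np.float64(0.413), np.float64(0.442), np.float64(0.4499)] outer mid 0.42725 inner mid 0.4275
wrist1 y [np.float64(0.1887), np.float64(0.2099), np.float64(0.2587), np.float64(0.2787)] outer mid 0.23370000000000002 inner mid 0.2343
wrist3 x [np.float64(0.4048), np.float64(0.4133), np.float64(0.4421), np.float64(0.4505)] outer mid 0.42765 inner mid 0.42769999999999997
wrist3 y [np.float64(0.1924), np.float64(0.2099), np.float64(0.259), np.float64(0.2781)] outer mid 0.23525000000000001 inner mid 0.23445
(array([ 0.0072, -0.0444, -0.    ]), array([-0.0001,  0.0007, -0.0034]))
```

Converted, 0.0075 m is 0.375, -0.044 m is -2.2, -0.003 rad is -0.03.

```bash
echo '[0.15, -0.75, 0, 0, 0, 0, 0.25, -1.5, 0, 0, 0, 0, 0.375, -2.2, 0, 0, 0, -0.03, 0.375, -2.2, 0.75, 0, 0, -0.03, 0.375, -2.2, 1.25, 0, 0, -0.03]' | python3 -m pendant
echo '[0, 0, 0, 0, 0, 0, 0, 0, 0, 0, 0, 0, 0, 0, 0, 0, 0, 0, 0, 0, 0, 0, 0, 0]' | python3 -m pendant
python3 - <<'E'
from m import *
T=[]
for k in range(4):
    o,W=look("wrist4"); t=o["tcp_pos"];T.append(t)
    m=(abs(W[...,2]-t[2]-.018)<.002)&(abs(W[...,0]-t[0])<.013)&(abs(W[...,1]-t[1])<.035)
    P=W[m];q=np.percentile(P[:,1],[1,99]);print("can y mid",q.mean().round(4),np.ptp(q).round(4),o["contact_force"].round(2))
    b=(W[...,2]>.035)&(W[...,2]<.042)&(abs(W[...,0]-.4275)<.035)&(W[...,1]>.262)&(W[...,1]<.275);v=W[...,0][b];q=np.percentile(v,[2,98]);print("rim x mid",q.mean().round(4),np.ptp(q).round(4))
    b=(W[...,2]<t[2]-.015)&(W[...,2]>t[2]-.029)&(abs(W[...,0]-t[0])<.025)&(W[...,1]>t[1]+.01)&(W[...,1]<t[1]+.04);q=np.percentile(W[...,0][b],[2,98]);print("collar x mid",q.mean().round(4),np.ptp(q).round(4))
print(np.mean(T,0).round(4))
E
```

```text
clock: 6.6
tcp_pos: [0.4269, 0.2354, 0.1111]
orientation: [2.219, 2.223, -0.0]
contact_force: [0.1, 0.1, -2.1]
grip_width: 0.0269
gripper_force: 98.6
clock: 7.0
tcp_pos: [0.428, 0.2357, 0.1123]
orientation: [2.221, 2.222, 0.001]
contact_force: [0.5, -0.1, -1.8]
grip_width: 0.0271
gripper_force: 98.5
tcp [0.428  0.2357 0.1123] yaw 0.0005 tilt [ 5.e-04  4.e-04 -1.e+00]
can y mid 0.236 0.0493 [ 0.46 -0.06 -1.76]
rim x mid 0.4273 0.0441
collar x mid 0.4285 0.035
tcp [0.428  0.2356 0.1123] yaw 0.0006 tilt [ 5.e-04  3.e-04 -1.e+00]
can y mid 0.2359 0.0493 [-0.32  0.3  -2.08]
rim x mid 0.4273 0.0441
collar x mid 0.4284 0.035
tcp [0.4279 0.2356 0.1123] yaw 0.0006 tilt [ 5.e-04  3.e-04 -1.e+00]
can y mid 0.236 0.0493 [ 0.14 -1.07 -1.77]
rim x mid 0.4273 0.0443
collar x mid 0.4284 0.0349
tcp [0.4278 0.2356 0.1122] yaw 0.0008 tilt [ 5.e-04  2.e-04 -1.e+00]
can y mid 0.2359 0.0493 [-0.61 -0.1  -1.99]
rim x mid 0.4274 0.0443
collar x mid 0.4283 0.035
[0.4279 0.2356 0.1123]
```

View pics/wrist4.png

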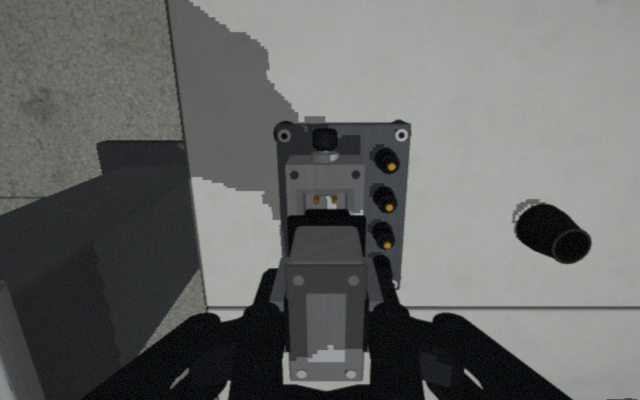

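The wrist view shows the module over the well, aligned within about 1 mm in x and 1.6 mm in y. I'll correct that and enter the mouth.

Converted, -0.0016 m is -0.08, -0.0009 m is -0.045.

```bash
echo '[-0.08, -0.045, 0, 0, 0, 0, -0.08, -0.045, 0.4, 0, 0, 0, -0.08, -0.045, 0.8, 0, 0, 0, -0.08, -0.045, 1.125, 0, 0, 0, -0.08, -0.045, 1.125, 0, 0, 0]' | python3 -m pendant
echo '[0, 0, 0.1, 0, 0, 0, 0, 0, 0.2, 0, 0, 0, 0, 0, 0.3, 0, 0, 0, 0, 0, 0.3, 0, 0, 0]' | python3 -m pendant
```

```text
clock: 7.7
tcp_pos: [0.4259, 0.2335, 0.0882]
orientation: [-2.22, -2.222, 0.003]
contact_force: [0.7, -0.6, -1.3]
grip_width: 0.0271
gripper_force: 98.5
clock: 8.1
tcp_pos: [0.4266, 0.2339, 0.0834]
orientation: [-2.22, -2.223, 0.0]
contact_force: [0.6, 0.3, -1.9]
grip_width: 0.0267
gripper_force: 98.5
```

Converted, 0.006 m is 0.3, 0.004 m is 0.2.

```bash
echo '[0, 0, 0.1, 0, 0, 0, 0, 0, 0.2, 0, 0, 0, 0, 0, 0.3, 0, 0, 0, 0, 0, 0.3, 0, 0, 0]' | python3 -m pendant
echo '[0, 0, 0.075, 0, 0, 0, 0, 0, 0.15, 0, 0, 0, 0, 0, 0.225, 0, 0, 0, 0, 0, 0.3, 0, 0, 0, 0, 0, 0.3, 0, 0, 0]' | python3 -m pendant
```

```text
clock: 8.5
tcp_pos: [0.4272, 0.2343, 0.0778]
orientation: [2.22, 2.222, 0.002]
contact_force: [0.2, -0.5, 1.9]
grip_width: 0.0274
gripper_force: 98.9
clock: 9.0
tcp_pos: [0.4271, 0.234, 0.0715]
orientation: [2.22, 2.222, 0.001]
contact_force: [2.5, -0.2, -0.4]
grip_width: 0.0271
gripper_force: 98.9
```

```bash
echo '[0, 0, 0.075, 0, 0, 0, 0, 0, 0.15, 0, 0, 0, 0, 0, 0.225, 0, 0, 0, 0, 0, 0.225, 0, 0, 0]' | python3 -m pendant
echo '[0, 0, 0.025, 0, 0, 0, 0, 0, 0.05, 0, 0, 0, 0, 0, 0.05, 0, 0, 0]' | python3 -m pendant
echo '[0, 0, 0.025, 0, 0, 0, 0, 0, 0.025, 0, 0, 0]' | python3 -m pendant
```

```text
clock: 9.4
tcp_pos: [0.4264, 0.2337, 0.0666]
orientation: [-2.22, -2.223, 0.001]
contact_force: [0.5, 0.4, -3.5]
grip_width: 0.0268
gripper_force: 98.8
clock: 9.7
tcp_pos: [0.4262, 0.2334, 0.0656]
orientation: [-2.22, -2.222, 0.002]
contact_force: [1.1, 0.3, -2.0]
grip_width: 0.0268
gripper_force: 99.4
clock: 9.9
tcp_pos: [0.4265, 0.2337, 0.0653]
orientation: [-2.22, -2.222, 0.001]
contact_force: [0.2, -0.9, -1.8]
grip_width: 0.027
gripper_force: 99.4
```

Converted, 0.0005 m is 0.025.

```bash
echo '[0, 0, 0.025, 0, 0, 0, 0, 0, 0.025, 0, 0, 0]' | python3 -m pendant
echo '[0, 0, 0.025, 0, 0, 0, 0, 0, 0.025, 0, 0, 0]' | python3 -m pendant
```

```text
clock: 10.1
tcp_pos: [0.4267, 0.2338, 0.065]
orientation: [2.22, 2.222, -0.0]
contact_force: [-0.0, 0.4, -1.2]
grip_width: 0.0271
gripper_force: 99.4
clock: 10.3
tcp_pos: [0.4268, 0.234, 0.0648]
orientation: [2.22, 2.222, 0.0]
contact_force: [-0.3, -0.2, 2.3]
grip_width: 0.0274
gripper_force: 99.9
```

Converted, 0.0005 m is 0.025.

```bash
echo '[0, 0, 0.025, 0, 0, 0, 0, 0, 0.025, 0, 0, 0]' | python3 -m pendant
echo '[0, 0, 0.025, 0, 0, 0, 0, 0, 0.025, 0, 0, 0]' | python3 -m pendant
```

```text
clock: 10.5
tcp_pos: [0.4269, 0.2342, 0.0647]
orientation: [2.22, 2.222, 0.001]
contact_force: [-1.4, -1.5, 9.2]
grip_width: 0.0272
gripper_force: 100.7
clock: 10.7
tcp_pos: [0.4271, 0.2343, 0.0647]
orientation: [2.22, 2.222, 0.001]
contact_force: [-2.5, -2.8, 15.3]
grip_width: 0.027
gripper_force: 101.3
```

The position stalls rigidly at z 0.0647, the computed home, under about 17 N. Now I'll take up the play and begin the pull.

Converted, -0.0025 m is -0.125, -0.002 m is -0.1.

```bash
echo '[0, 0, -0.035, 0, 0, 0, 0, 0, -0.07, 0, 0, 0, 0, 0, -0.1, 0, 0, 0, 0, 0, -0.125, 0, 0, 0, 0, 0, -0.125, 0, 0, 0]' | python3 -m pendant
echo '[0, 0, -0.015, 0, 0, 0, 0, 0, -0.025, 0, 0, 0, 0, 0, -0.025, 0, 0, 0]' | python3 -m pendant
```

```text
clock: 11.2
tcp_pos: [0.4265, 0.2338, 0.0658]
orientation: [-2.22, -2.222, 0.001]
contact_force: [0.7, -0.2, -2.4]
grip_width: 0.0269
gripper_force: 99.1
clock: 11.5
tcp_pos: [0.4264, 0.2337, 0.0659]
orientation: [-2.22, -2.222, 0.001]
contact_force: [2.2, 1.3, -13.8]
grip_width: 0.0269
gripper_force: 99.0
```

Converted, -0.0002 m is -0.01.

```bash
echo '[0, 0, -0.01, 0, 0, 0, 0, 0, -0.01, 0, 0, 0, 0, 0, -0.01, 0, 0, 0]' | python3 -m pendant
```

```text
clock: 11.8
tcp_pos: [0.4264, 0.2337, 0.0661]
orientation: [-2.22, -2.222, 0.001]
contact_force: [3.1, 2.1, -23.0]
grip_width: 0.0273
gripper_force: 99.6
```

```bash
echo '[0, 0, 0.015, 0, 0, 0, 0, 0, 0.015, 0, 0, 0]' | python3 -m pendant
```

```text
clock: 12.0
tcp_pos: [0.4264, 0.2337, 0.0661]
orientation: [-2.22, -2.222, 0.001]
contact_force: [2.6, 2.5, -22.4]
grip_width: 0.0271
gripper_force: 99.8
```

```bash
echo '[0, 0, 0.02, 0, 0, 0, 0, 0, 0.02, 0, 0, 0]' | python3 -m pendant
```

```text
clock: 12.2
tcp_pos: [0.4264, 0.2337, 0.066]
orientation: [2.22, 2.222, -0.001]
contact_force: [2.3, 1.8, -19.1]
grip_width: 0.0275
gripper_force: 100.3
```

```bash
echo '[0, 0, 0, 0, 0, 0, 0, 0, 0, 0, 0, 0]' | python3 -m pendant
```

```text
clock: 12.4
tcp_pos: [0.4265, 0.2338, 0.066]
orientation: [2.22, 2.223, -0.001]
contact_force: [1.8, 1.4, -18.0]
grip_width: 0.0267
gripper_force: 100.3
```

```bash
echo '[0, 0, 0, 0, 0, 0, 0, 0, 0, 0, 0, 0, 0, 0, 0, 0, 0, 0]' | python3 -m pendant
```

```text
clock: 12.7
tcp_pos: [0.4265, 0.2337, 0.066]
orientation: [2.22, 2.222, -0.001]
contact_force: [1.1, 1.2, -16.9]
grip_width: 0.0268
gripper_force: 100.5
```

Converted, -0.0001 m is -0.005.

```bash
echo '[0, 0, -0.005, 0, 0, 0, 0, 0, -0.005, 0, 0, 0, 0, 0, -0.005, 0, 0, 0]' | python3 -m pendant
```

```text
clock: 13.0
tcp_pos: [0.4265, 0.2338, 0.066]
orientation: [-2.22, -2.222, 0.001]
contact_force: [1.1, 0.5, -18.8]
grip_width: 0.0271
gripper_force: 100.3
```

```bash
echo '[0, 0, 0, 0, 0, 0, 0, 0, 0, 0, 0, 0, 0, 0, 0, 0, 0, 0]' | python3 -m pendant
```

```text
clock: 13.3
tcp_pos: [0.4265, 0.2337, 0.066]
orientation: [-2.22, -2.222, 0.001]
contact_force: [0.8, 0.1, -18.8]
grip_width: 0.0271
gripper_force: 100.3
```

Converted, 0.0001 m is 0.005.

```bash
echo '[0, 0, 0.005, 0, 0, 0, 0, 0, 0.005, 0, 0, 0, 0, 0, 0.005, 0, 0, 0]' | python3 -m pendant
```

```text
clock: 13.6
tcp_pos: [0.4265, 0.2338, 0.066]
orientation: [2.22, 2.222, -0.001]
contact_force: [0.2, -0.7, -16.0]
grip_width: 0.0273
gripper_force: 100.5
```

```bash
echo '[0, 0, 0, 0, 0, 0, 0, 0, 0, 0, 0, 0, 0, 0, 0, 0, 0, 0]' | python3 -m pendant
```

```text
clock: 13.9
tcp_pos: [0.4265, 0.2338, 0.066]
orientation: [2.22, 2.222, -0.001]
contact_force: [-0.6, -0.7, -16.9]
grip_width: 0.0273
gripper_force: 100.5
```

Steady at about 17 N at the wrist, which is a 15 N pull plus the module's weight. I'll hold it.

```bash
for i in 1 2 3; do echo '[0, 0, 0, 0, 0, 0, 0, 0, 0, 0, 0, 0, 0, 0, 0, 0, 0, 0, 0, 0, 0, 0, 0, 0, 0, 0, 0, 0, 0, 0]' | python3 -m pendant | grep -E "clock|contact|tcp"; done
```

```text
clock: 14.4
tcp_pos: [0.4266, 0.2338, 0.066]
contact_force: [-1.1, -1.6, -16.6]
clock: 14.9
tcp_pos: [0.4265, 0.2338, 0.066]
contact_force: [-2.2, -1.9, -15.9]
clock: 15.4
tcp_pos: [0.4266, 0.2338, 0.066]
contact_force: [-2.3, -1.5, -15.1]
```

```bash
echo '[0, 0, -0.005, 0, 0, 0, 0, 0, -0.005, 0, 0, 0, 0, 0, -0.005, 0, 0, 0]' | python3 -m pendant | grep contact
for i in 1 2 3 4 5; do echo '[0, 0, 0, 0, 0, 0, 0, 0, 0, 0, 0, 0, 0, 0, -0.0015, 0, 0, 0, 0, 0, -0.0015, 0, 0, 0, 0, 0, -0.0015, 0, 0, 0]' | python3 -m pendant | grep -E "clock|contact|tcp"; done
```

```text
contact_force: [-2.0, -1.1, -18.1]
clock: 16.2
tcp_pos: [0.4266, 0.2338, 0.066]
contact_force: [-1.9, -1.3, -19.6]
clock: 16.7
tcp_pos: [0.4265, 0.2338, 0.066]
contact_force: [-1.4, -1.2, -21.2]
clock: 17.2
tcp_pos: [0.4266, 0.2338, 0.0661]
contact_force: [-2.7, -0.4, -23.2]
clock: 17.7
tcp_pos: [0.4266, 0.2338, 0.0661]
contact_force: [-1.3, -1.5, -24.6]
clock: 18.2
tcp_pos: [0.4266, 0.2338, 0.0661]
contact_force: [-1.8, -0.6, -24.5]
```

The pull rose to about 22 N, still below 25 N. I'll ease it back to 15 N and hold properly.

Converted, 0.0003 m is 0.015, 0.0002 m is 0.01.

```bash
echo '[0, 0, 0.005, 0, 0, 0, 0, 0, 0.01, 0, 0, 0, 0, 0, 0.015, 0, 0, 0, 0, 0, 0.015, 0, 0, 0, 0, 0, 0.015, 0, 0, 0]' | python3 -m pendant | grep contact
echo '[0, 0, 0, 0, 0, 0, 0, 0, 0, 0, 0, 0, 0, 0, 0, 0, 0, 0]' | python3 -m pendant | grep contact
```

```text
contact_force: [-2.8, -1.6, -21.4]
contact_force: [-3.3, -2.0, -19.2]
```

Converted, 0.00006 m is 0.003.

```bash
echo '[0, 0, 0.003, 0, 0, 0, 0, 0, 0.003, 0, 0, 0, 0, 0, 0.003, 0, 0, 0]' | python3 -m pendant | grep contact
echo '[0, 0, 0, 0, 0, 0, 0, 0, 0, 0, 0, 0, 0, 0, 0, 0, 0, 0]' | python3 -m pendant | grep contact
```

```text
contact_force: [-3.7, -2.0, -17.9]
contact_force: [-3.5, -2.1, -16.2]
```

```bash
echo '[0, 0, 0, 0, 0, 0, 0, 0, -0.0065, 0, 0, 0, 0, 0, -0.0065, 0, 0, 0, 0, 0, -0.0065, 0, 0, 0]' | python3 -m pendant | grep contact
echo '[0, 0, 0, 0, 0, 0, 0, 0, 0, 0, 0, 0, 0, 0, 0, 0, 0, 0]' | python3 -m pendant | grep contact
```

```text
contact_force: [-2.8, -2.1, -18.5]
contact_force: [-1.9, -2.6, -20.1]
```

```bash
echo '[0, 0, 0.009, 0, 0, 0, 0, 0, 0.009, 0, 0, 0, 0, 0, 0.009, 0, 0, 0, 0, 0, 0.009, 0, 0, 0, 0, 0, 0.0025, 0, 0, 0]' | python3 -m pendant | grep contact
echo '[0, 0, 0, 0, 0, 0, 0, 0, 0, 0, 0, 0]' | python3 -m pendant | grep contact
```

```text
contact_force: [-1.4, -1.7, -19.0]
contact_force: [-1.4, -2.8, -17.6]
```

```bash
echo '[0, 0, 0, 0, 0, 0, 0, 0, 0, 0, 0, 0]' | python3 -m pendant | grep contact
```

```text
contact_force: [-1.9, -2.0, -17.8]
```

Balanced at about 17.7 N, or roughly 15.8 N of pull. I'll hold for 2.4 s, checking as it goes.

```bash
for i in 1 2 3 4; do echo '[0, 0, 0, 0, 0, 0, 0, 0, 0, 0, 0, 0, 0, 0, 0, 0, 0, 0]' | python3 -m pendant | grep -E "clock|contact"; done
```

```text
clock: 21.5
contact_force: [-1.1, -2.6, -17.0]
clock: 21.8
contact_force: [-0.8, -2.1, -17.4]
clock: 22.1
contact_force: [-1.5, -2.3, -18.1]
clock: 22.4
contact_force: [0.1, -1.5, -17.6]
```

```bash
for i in 1 2 3 4; do echo '[0, 0, 0, 0, 0, 0, 0, 0, 0, 0, 0, 0, 0, 0, 0, 0, 0, 0]' | python3 -m pendant | grep -E "clock|contact"; done
```

```text
clock: 22.7
contact_force: [-0.2, -2.7, -17.9]
clock: 23.0
contact_force: [0.3, -2.0, -18.2]
clock: 23.3
contact_force: [-0.1, -2.1, -18.2]
clock: 23.6
contact_force: [0.7, -2.6, -17.6]
```

The pull held steady at 15.1 to 16.3 N for over 2.5 s. Now I'll lower to neutral and release.

```bash
echo '[0, 0, 0.02, 0, 0, 0, 0, 0, 0.04, 0, 0, 0, 0, 0, 0.06, 0, 0, 0, 0, 0, 0.07, 0, 0, 0, 0, 0, 0.07, 0, 0, 0]' | python3 -m pendant
```

```text
clock: 24.1
tcp_pos: [0.4278, 0.2355, 0.0657]
orientation: [2.22, 2.223, 0.006]
contact_force: [-0.1, 0.1, -2.2]
grip_width: 0.0271
gripper_force: 102.5
```

```bash
echo '[0, 0, 0.02, 0, 0, 0, 0, 0, 0.02, 0, 0, 0]' | python3 -m pendant| grep -E "tcp|contact"
echo '[0, 0, 0, 0, 0, 0, 0, 0, 0, 0, 0, 0, 0, 0, 0, 0, 0, 0, 0, 0, 0, 0, 0, 0, 0, 0, 0, 0, 0, 0]' | python3 -m pendant 0.045
echo '[0, 0, -0.5, 0, 0, 0, 0, 0, -1.5, 0, 0, 0, 0, 0, -3, 0, 0, 0, 0, 0, -4.5, 0, 0, 0, 0, 0, -6, 0, 0, 0]' | python3 -m pendant
echo '[-1, 0, -1, 0, 0, 0, -2, 0, -2, 0, 0, 0, -2, 0, -2, 0, 0, 0, -2, 0, -2, 0, 0, 0]' | python3 -m pendant
python3 - <<'E'
from m import *
o,W=look("wrist5")
fit(W,.075,.095,(.427,.234),.05,"can top");fit(W,.034,.047,(.427,.234),.06,"collar")
for a in range(2):
    n=("scene","side")[a];p,d=grab_frame(n);c=camera_info(n);V=world(p,c,d)
    if n=="scene": S=cv2.resize(p[190:330,220:400],(720,560),interpolation=cv2.INTER_CUBIC)
cv2.imwrite("pics/final.png",S)
E
```

```text
tcp_pos: [0.4274, 0.2348, 0.0648]
contact_force: [-0.4, 0.3, 0.5]
clock: 24.8
tcp_pos: [0.4267, 0.2339, 0.0642]
orientation: [2.22, 2.222, -0.0]
contact_force: [0.4, -0.0, 0.2]
grip_width: 0.0448
gripper_force: 0.0
clock: 25.3
tcp_pos: [0.4264, 0.234, 0.186]
orientation: [-2.22, -2.223, -0.0]
contact_force: [0.6, -0.3, 0.0]
grip_width: 0.0452
gripper_force: 0.0
clock: 25.7
tcp_pos: [0.4268, 0.1939, 0.2247]
orientation: [2.221, 2.221, 0.002]
contact_force: [-0.5, -0.1, 0.3]
grip_width: 0.0452
gripper_force: 0.0
tcp [0.4268 0.1939 0.2247] yaw -0.0 tilt [ 1.4e-03  3.0e-04 -1.0e+00]
can top 2498 z 0.0831 rect c [427.4 234.3] size [50.9 28.8] ang 89.95 bbox mid [0.4275 0.2348]
collar 2468 z 0.0382 rect c [427.4 233.8] size [46.  93.2] ang 0.33 bbox mid [0.4275 0.2349]
```

View pics/final.png

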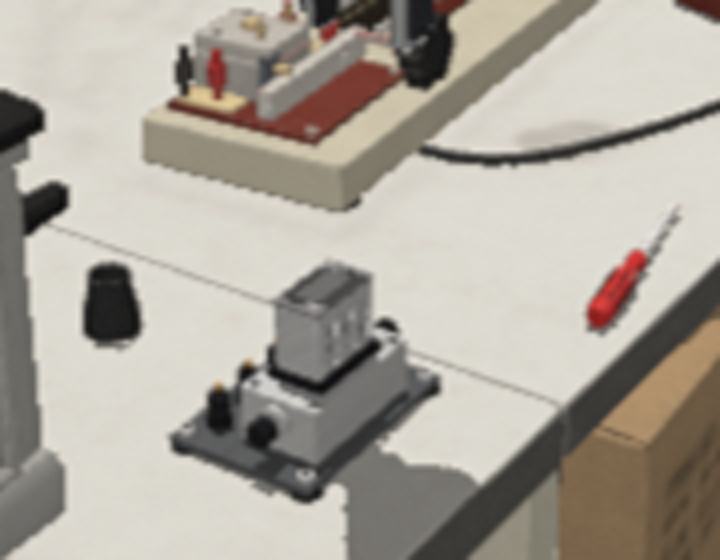

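The final crop shows the module seated at (325,330) with its collar on the rim (can top at z 83.1 mm, 83 expected). The loupe and screwdriver are where they were, and the gripper is clear. I'm handing in.

```bash
python3 -c "
from bench import r
print(r.hand_in())"
```

```text
the job is handed in; nothing more can be done
None
```

The module is fully home and locked in the grey dock; it held a steady pull of about 15–16 N for over 2 s (peak about 22–23 N while I trimmed it), was then released with the bystanders left alone, and the job is handed in with no verdict returned.

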